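# Back off the ratchet stop of a spice rail

## Task

Make room for more jars on the spice rail: with a fingertip press the release key on top of the sliding stop all the way down and, keeping it down, push the stop back along its bar, away from the jars, until it is fully home against the far end plate. Then let the key come up and move clear. Do not disturb the three spice jars or the mug.

Things in the scene. Friction and masses are not known exactly. Their poses are not given: they have to be found in the camera images.
- rail: Spice rail fixed to the worktop: oak board 130 x 412 mm, 14 mm thick, a dark steel plate 72 mm high at each end, a toothed steel bar along the back edge. Origin: centre of the board's underside, on the worktop. y axis: along the bar, the way the stop is pushed back (jars stand at the -y end); x: from the jars' side to the bar's side; z up. y lies within about 20 degrees of the robot's left.
- stop (a joint): How far the grey sliding stop has gone along the rail's +y, in m: 0 = nearest the jars, 0.16 = fully home at the +y end plate. Starts between 0 and 0.05. The ratchet blocks it going back unless the release key is held down at least 7 mm; then it slides with about 2 N of drag. Before it blocks it has up to 5 mm of play. Towards the jars it clicks along if pushed.
- stop_face (a point): Upper edge, mid-width, of the stop's jaw plate, on the face towards the jars, 98 mm above the worktop. Stop: grey plastic, 76 mm long along the bar; jaw plate 8 mm thick, 110 wide at its jar end; at its rear (+y) end a fence 8 mm thick, 60 wide, top 106 mm above the worktop. Between them 60 mm clear space, its floor the release key. A finger on the key can push the fence to move the stop.
- release (a joint): How far the release key is pressed down, in m: 0 = up, 0.012 = bottom stop. It goes straight down on a spring: about 2 N to start, 6 N at 8 mm, 8 N at the bottom. The ratchet is free from 7 mm down; let go, the key springs up and the ratchet catches again.
- release_top (a point): Centre of the top face of the release key: a level black plate, 52 mm along the bar, 46 mm across, top 80 mm above the worktop when up, 68 mm when fully down. The fence's inner face is 30 mm away along the rail's +y, the jaw plate's inner face 30 mm along -y. Axes parallel to the rail's.
- jar0: Spice jar with black lid, 39 mm across, 85 mm high, standing on the rail's board; origin at the centre of its underside. Leave it standing where it is.
- jar1: Second spice jar, same size, in the same row.
- jar2: Third spice jar, same size, the one nearest to the stop.
- mug: Glazed mug, 80 mm across, 92 mm high, standing on the worktop to the robot's left of the rail; origin at the centre of its underside. Leave it alone.
Mind the look-alikes: they are no part of the job. What is shaped like the jar2 but red or yellow is not meant.

How it is judged:
By the outcome, as a careful person would: the job done as asked, in the order asked, and still so for the second after the job is handed in, with the robot touching nothing.
It also fails if it takes over 40 s, if anything falls off the work surface, if the arm or the gripper's body presses on something with over 40 N, if the wrist force passes 120 N, or if a joint passes its speed limit or range.

## Robot

A 6-joint arm with a two-finger parallel gripper is mounted at the origin on the work surface. World frame = base frame: x ahead of the robot, y to its left, z up, the work surface at z = 0. Lengths are in m, angles in rad, forces in N, time in s.
With the tool pointing down it reaches from about 0.375 to 0.9 m from the base axis. Payload 3.1 kg.
Tool frame: the origin (TCP) lies midway between the tips of the shut fingers; the grasp point (between the pads) lies 19 mm behind it; z points along the fingers, y is the line along which they close (so a half turn about z gives the same grasp; the last joint's range is limited). The gripper opens to 85 mm and grips with 20 to 120 N. Pads are 22 mm wide; open, the fingers measure 114 mm over their backs; the gripper's body (76 mm by 85 mm) begins 54 mm behind the grasp point. The pads swing forward as they close: fully open they stand 13 mm farther back than shut.
Start: joints at [1.079, 0.527, 1.433, -0, 1.181, -0.178], TCP at [0.192, 0.595, 0.231] pointing down, gripper open.
Joint ranges: [-3.08, 3.08], [-0.75, 2.2], [0.22, 2.44], [-1.43, 4.57], [0, 2.65], [-2.85, 2.85]. Speed limits (rad/s): [2.79, 2.79, 3.14, 3.14, 3.14, 3.14].

## Interface

Orientations are given as a unit quaternion [x, y, z, w].
In Python, from station import manip gives the robot as it stands.
- The arm moves only by the tool step_arm, never from a script. Its argument "targets" is text: rows parted by semicolons, each of 4 numbers parted by spaces: the shift along the tool's x, y, z in mm, then the turn about the tool's z in degrees. A call has 1 to 12 rows; each row is the pose to reach, as a shift and turn from the pose commanded when the call began, along the tool's axes at that moment; what a row does not reach only later rows make up. A row lasts 1/10 s, in which the tool goes at most 50 mm and 8.59 degrees, less where a joint would pass 70% of its speed; a pose out of reach is approached as far as the arm can. A call with a gripper value outside its range is refused whole. "gripper" is the closure, from 0 (fully open) to 1 (shut), set as the call begins (left out, the last holds). The fingers move at their own pace and stop on an object; "squeeze" is the grip in N (left out, the last holds). Time passes only in rows, so rows that repeat a pose let the fingers close. It gives the time, the measured TCP pose, the force, the opening and the grip force at its end, in the units of the state.
- manip.sense(): the state, without advancing time (a new reading comes with each control period).
- manip.snapshot(name): name is "side" or "top"; returns the picture (400x640x3 uint8, red, green, blue); there is no depth.
- manip.get_calibration(name): a dict with "fov_y" (degrees; the focal length in pixels is half the picture's height over the tangent of half this angle, whatever the lens; pixels are square), "cx", "cy" (the principal point, pixels), "extrinsics" (4x4, takes a point from camera to world coordinates). Camera axes: x right, y down, z forward; pixel columns grow to the right and rows downward; lengths in m; the calibration is good to about 2 mm. A picture is of the moment at which its call begins. get_calibration takes no time and is no camera call.
- manip.sign_off(): hands the job in; it is judged then, once.
Trained networks look in the newest picture that a camera, given by its name, has taken for a name from the list of things; names that differ only in an ending like _2 or _b are one class to them, and where a whole thing is asked for, a point or a joint stands for the part that bears it (a point fixed in the world has none). Each returns a list of dicts, best first, with "p" (0 to 1); they miss things now and then, are a little off and sometimes report something else, mostly with a low value. They report only what shows in the picture. A call takes as long as a camera call. They do not tell look-alikes from the thing itself.
- manip.recognise(camera, query): "position" ([column, row] in pixels, amid what is visible of it).
- manip.masks_of(camera, query): "pixels" (400x640 bool, what is visible of it) and "position" ([column, row] in pixels, amid what is visible of it).
- manip.mark_of(camera, query): "position" ([column, row] in pixels: a listed point, or the origin of a listed thing).
The state is a dict: "t": time; "q": joint angles; "qd": joint speeds; "tau": joint torques, N m; "tcp_pos": TCP position; "tool_rot": TCP orientation; "force": force on the tool from outside, world axes, zero at the start; "ft_torque": the same for the moment, N m; "finger_gap": opening from 0.0 (shut) to 1.0 (fully open); "gripper_force": force on a finger pad.
Only numpy, scipy, OpenCV 4.12 (cv2) and the standard library are available. Lean on these libraries where they do the work, as an engineer would, in place of code of your own. Each camera call takes 0.05 s, during which the arm holds its last target. There are 200 camera calls.

## Working session

There is one attempt and no reset: what is moved stays moved. The work goes in short steps, Python scripts to look and compute and a tool call to move; the robot and the scene stay as the last step left them, time stands still between calls to the robot, and variables do not carry over. Pictures are saved under pics/ and viewed, at most 10 in all, crops included, and the job is handed in when it is done.

Besides the shell and the picture viewer there is one more tool, called after ">>>" as a command line: name --argument value ..., lists and objects as JSON in quotes. step_arm: Moves the arm, as the interface text tells. Its arguments: {"type":"object","properties":{"targets":{"type":"string"},"gripper":{"type":"number"},"squeeze":{"type":"number"}},"required":["targets"]}

```bash
mkdir -p pics
cat > h.py <<'E'
import numpy as np, cv2
from station import manip
def cal(n):
    c=manip.get_calibration(n); T=np.array(c["extrinsics"]); f=200/np.tan(np.radians(c["fov_y"])/2)
    return T,f,c["cx"],c["cy"]
def at_z(n,p,z):
    T,f,cx,cy=cal(n); d=T[:3,:3]@np.array([(p[0]-cx)/f,(p[1]-cy)/f,1]); o=T[:3,3]
    return o+d*(z-o[2])/d[2]
def proj(n,P):
    T,f,cx,cy=cal(n); c=T[:3,:3].T@(np.array(P)-T[:3,3]); return np.array([cx+f*c[0]/c[2],cy+f*c[1]/c[2]])
def tri(a,b):
    A=np.zeros((3,3));B=np.zeros(3);L=[]
    for n,p in (("side",a),("top",b)):
        T,f,cx,cy=cal(n); d=T[:3,:3]@np.array([(p[0]-cx)/f,(p[1]-cy)/f,1]); d/=np.linalg.norm(d)
        M=np.eye(3)-np.outer(d,d);A+=M;B+=M@T[:3,3];L.append((M,T[:3,3]))
    x=np.linalg.solve(A,B); return x,max(np.linalg.norm(M@(x-o)) for M,o in L)
def save(n,name):
    im=manip.snapshot(n); cv2.imwrite(f"pics/{name}.png",cv2.cvtColor(im,cv2.COLOR_RGB2BGR)); return im
E
python3 - <<'E'
from h import *
np.set_printoptions(precision=4,suppress=True)
save("side","s0");save("top","t0")
Z={"rail":0,"stop_face":.098,"release_top":.08,"jar0":.014,"jar1":.014,"jar2":.014,"mug":0}
for q in Z:
    r={}
    for c in("side","top"):
        l=manip.mark_of(c,q); r[c]=l
        for d in l[:4]: print(q,c,round(d["p"],2),np.round(d["position"],1),at_z(c,d["position"],Z[q]))
    if r["side"] and r["top"]: print("  tri",tri(r["side"][0]["position"],r["top"][0]["position"]))
print(manip.sense())
for c in("side","top"): print(cal(c))
E
```

```text
rail side 0.61 [348.3 282. ] [ 0.5968 -0.0452  0.    ]
rail top 0.68 [392.  192.9] [ 0.585  -0.0484  0.    ]
  tri (array([ 0.5902, -0.0487,  0.0031]), np.float64(0.005612824306867916))
stop_face side 0.81 [348.3 249.7] [ 0.5861 -0.0707  0.098 ]
release_top side 0.87 [345.9 251.3] [ 0.5869 -0.0527  0.08  ]
jar0 side 0.89 [363.2 327.5] [ 0.5925 -0.1693  0.014 ]
jar0 side 0.85 [420.9 295.3] [ 0.7114 -0.1134  0.014 ]
jar0 side 0.73 [353.6 308.8] [ 0.5868 -0.1263  0.014 ]
jar0 side 0.73 [278.7 302. ] [ 0.463  -0.0903  0.014 ]
jar0 top 0.91 [401.3 245.6] [ 0.467  -0.0642  0.014 ]
jar0 top 0.89 [425.2 193.3] [ 0.582  -0.1194  0.014 ]
jar0 top 0.79 [448.  188.5] [ 0.5927 -0.17    0.014 ]
jar0 top 0.77 [414.3 132.7] [ 0.7196 -0.0989  0.014 ]
  tri (array([ 0.5399, -0.0951, -0.0545]), np.float64(0.07363805030003656))
jar1 side 0.89 [363.2 327.5] [ 0.5925 -0.1693  0.014 ]
jar1 side 0.85 [420.9 295.3] [ 0.7114 -0.1134  0.014 ]
jar1 side 0.73 [353.6 308.8] [ 0.5868 -0.1263  0.014 ]
jar1 side 0.73 [278.7 302. ] [ 0.463  -0.0903  0.014 ]
jar1 top 0.91 [401.3 245.6] [ 0.467  -0.0642  0.014 ]
jar1 t
[... 1076 characters left out ...]
ray([ 0.1558,  0.9878,  0.    , -0.    ]), 'force': array([ 0.8773, -0.0609, -0.1963]), 'ft_torque': array([-0.0146, -0.011 ,  0.074 ]), 'gripper_force': 0.0, 'finger_gap': 1.0017302106923716}
(array([[ 0.9851, -0.0807,  0.1521,  0.4134],
       [-0.1716, -0.5323,  0.829 , -0.7094],
       [ 0.014 , -0.8427, -0.5382,  0.6277],
       [ 0.    ,  0.    ,  0.    ,  1.    ]]), np.float64(494.42582828237653), 317.0498771475254, 195.30671704090565)
(array([[ 0.0008, -0.9925,  0.1226,  0.4447],
       [-0.9999,  0.0006,  0.0112,  0.1062],
       [-0.0112, -0.1226, -0.9924,  0.9929],
       [ 0.    ,  0.    ,  0.    ,  1.    ]]), np.float64(446.20925264807704), 318.0606042867102, 200.74786131772166)
```

View pics/s0.png

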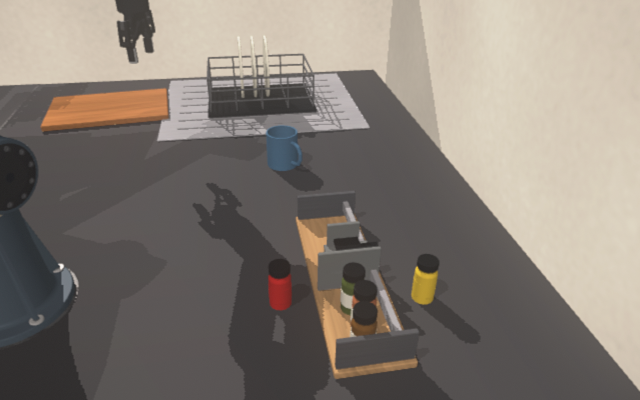

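View pics/t0.png

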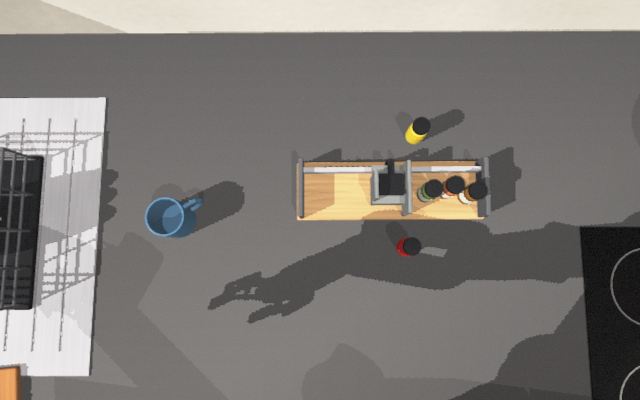

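The side view shows the rail from (300,215) to (410,365), with the stop's jaw plate at (348,265) and its fence at (342,232). The top view shows the rail spanning columns 297–488, with the stop at columns 373–410 and the black key near (392,180). The mug is at (172,217). The look-alike jars are red (408,246) and yellow (417,130); they stand off the rail and are not meant. Next I'll confirm the stop in an enlarged crop.

Run:
```python
from h import *
a=cv2.imread("pics/t0.png")[145:235,285:500]; b=cv2.imread("pics/s0.png")[180:290,280:420]
cv2.imwrite("pics/c0.png",np.vstack([cv2.resize(a,(774,324),interpolation=cv2.INTER_CUBIC),cv2.resize(b,(774,270) if 0 else (344,270),interpolation=cv2.INTER_CUBIC).__class__(0) if 0 else np.pad(cv2.resize(b,(344,270),interpolation=cv2.INTER_CUBIC),((0,0),(0,430),(0,0)))]))
```

```text
(no output)
```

View pics/c0.png

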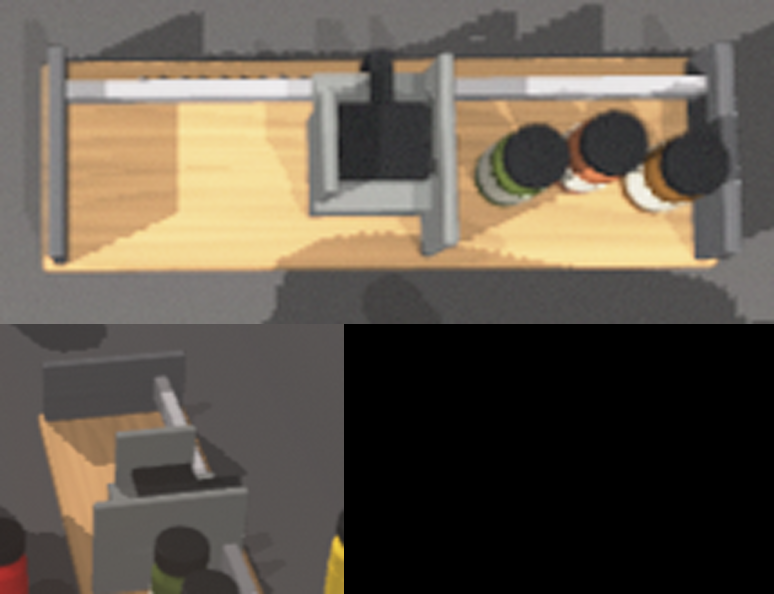

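Run:
```python
from h import *
np.set_printoptions(precision=4,suppress=True)
P=lambda x,y:(285+x/3.6-.4,145+y/3.6-.4)
for n,x,y,z in [("brd L front",42,270,.014),("brd R front",718,268,.014),("brd L back",42,62,.014),("key",385,141,.08),("key l",338,141,.08),("key r",433,141,.08),("key back",385,101,.08),("key fr",385,181,.08),
 ("jaw back top jarside",455,55,.098),("jaw front",458,243,.098),("fence innertop back",338,80,.106),("endplate L top back",66,48,.072),("endplate front",66,258,.072)]:
    print(n,at_z("top",P(x,y),z))
T,f,cx,cy=cal("top")
```

```text
brd L front [0.5238 0.1652 0.014 ]
brd R front [ 0.525  -0.2463  0.014 ]
brd L back [0.6533 0.1661 0.014 ]
key [ 0.5927 -0.0354  0.08  ]
key l [ 0.5928 -0.0084  0.08  ]
key r [ 0.5927 -0.0629  0.08  ]
key back [ 0.6161 -0.0358  0.08  ]
key fr [ 0.5696 -0.0349  0.08  ]
jaw back top jarside [ 0.6391 -0.0731  0.098 ]
jaw front [ 0.5321 -0.0721  0.098 ]
fence innertop back [ 0.6232 -0.0057  0.106 ]
endplate L top back [0.6493 0.1485 0.072 ]
endplate front [0.5261 0.1479 0.072 ]
```

The measurements agree: the board comes out 411 x 130 mm with yaw about 0.2°. The key centre is near (0.593, -0.036), the fence's inner face at y≈-0.006, and about 146 mm of travel remains. I'll move above the key with the gripper shut and tool x along the rail's +y.

>>> step_arm --targets "-30 -25 0 4;-65 -53 0 8;-100 -82 0 12.5;-136 -112 0 17;-172 -142 0 21.5;-208 -172 0 26;-244 -202 0 30.5;-280 -232 0 35;-316 -262 0 39.5;-352 -290 0 44;-380 -313 0 48;-400 -330 0 50" --gripper 1

```text
t: 2.0
tcp_pos: [0.473, 0.1554, 0.2316]
tool_rot: [0.56, 0.828, 0.0, 0.001]
force: [-0.1, 0.6, 0.1]
finger_gap: 0.003
gripper_force: 0.0
```

>>> step_arm --targets "-20 4 0 2;-50 9 0 5;-85 16 0 9;-120 23 0 13;-155 29 0 16;-190 36 10 19;-212 40 30 21;-220 42 50 22;-220 42 70 22;-220 42 90 22;-220 42 90 22;-220 42 90 22"

```text
t: 3.2
tcp_pos: [0.593, -0.0305, 0.1414]
tool_rot: [0.707, 0.708, -0.0, -0.0]
force: [-0.7, 0.1, 0.2]
finger_gap: -0.002
gripper_force: 0.0
```

Run:
```python
from h import *
s=manip.sense();print(s["tcp_pos"],s["tool_rot"],s["force"])
a=save("top","t1")[130:250,330:470];b=save("side","s1")[170:290,280:420]
im=np.hstack([cv2.resize(x,None,fx=2.8,fy=4 if 0 else 2.8,interpolation=cv2.INTER_CUBIC) for x in(a,b)])
cv2.imwrite("pics/c1.png",im[...,::-1])
print(proj("top",s["tcp_pos"]),proj("side",s["tcp_pos"]))
```

```text
[ 0.59299065 -0.03046777  0.14137309] [ 7.06616241e-01  7.07596948e-01 -1.06925528e-04 -1.88506655e-04] [-0.71471291  0.14821913  0.17040274]
[393.83427331 178.54540107] [348.15402301 215.03240275]
```

View pics/c1.png

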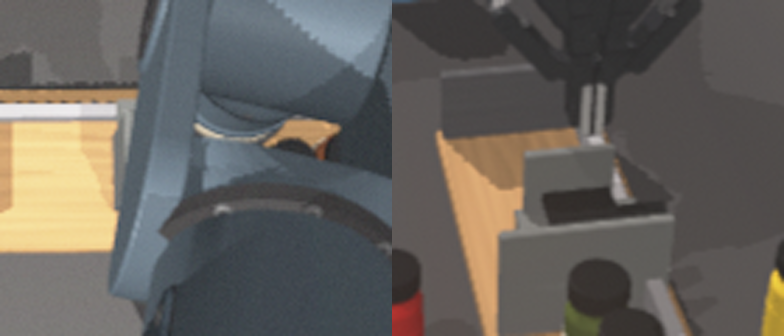

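The side crop shows the shut fingertips above the key, between jaw and fence and clear of both; the top view is blocked by the arm. I'll go down onto the key.

>>> step_arm --targets "0 0 20 0;0 0 40 0;0 0 52 0;0 0 58 0;0 0 62 0;0 0 65 0;0 0 68 0;0 0 70 0;0 0 72 0;0 0 72 0"

```text
t: 4.3
tcp_pos: [0.5933, -0.0307, 0.0701]
tool_rot: [0.707, 0.708, 0.0, 0.001]
force: [-2.2, -0.1, 6.4]
finger_gap: 0.001
gripper_force: 3.3
```

>>> step_arm --targets "0 0 1 0;0 0 2 0;0 0 3 0;0 0 3 0;0 0 3 0"

```text
t: 4.8
tcp_pos: [0.5933, -0.0307, 0.068]
tool_rot: [0.707, 0.708, 0.0, 0.001]
force: [-2.4, 0.0, 10.3]
finger_gap: -0.002
gripper_force: 5.3
```

The key is on its bottom stop: z is 0.068 and the force is above 8 N. I'll push along +y now.

>>> step_arm --targets "3 0 0.5 0;6 0 0.5 0;9 0 0.5 0;12 0 0.5 0;16 0 0.5 0;21 0 0.5 0;27 0 0.5 0;33 0 0.5 0;39 0 0.5 0;45 0 0.5 0;50 0 0.5 0;50 0 0.5 0"

```text
t: 6.0
tcp_pos: [0.593, 0.0199, 0.068]
tool_rot: [0.706, 0.708, 0.0, 0.0]
force: [-3.7, 0.7, 13.4]
finger_gap: 0.006
gripper_force: 6.9
```

Run:
```python
from h import *
s=manip.sense();print(s["tcp_pos"],s["force"])
b=save("side","s2")[170:290,280:420]
cv2.imwrite("pics/c2.png",cv2.resize(b,None,fx=4,fy=4,interpolation=cv2.INTER_CUBIC)[...,::-1])
l=manip.mark_of("side","stop_face");print([(d["p"],d["position"],at_z("side",d["position"],.098)) for d in l[:2]])
```

```text
[0.593048   0.01990105 0.06797013] [-3.66118465  0.71444745 13.41596116]
[(0.63, [343.4, 234.6], array([ 0.58706876, -0.02790498,  0.098     ]))]
```

View pics/c2.png

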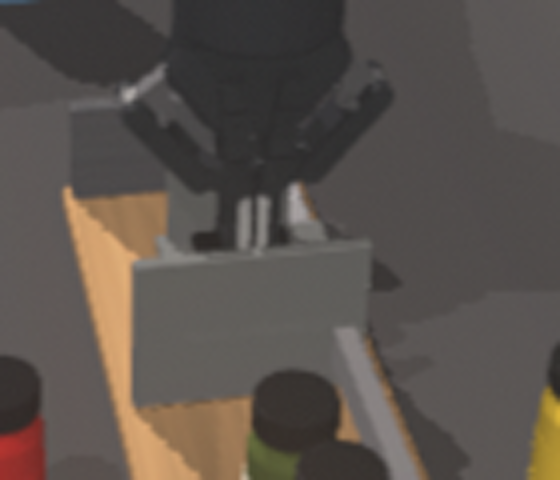

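The stop has moved about 43 mm and the jars stand undisturbed. I'll keep pushing.

>>> step_arm --targets "4 0 0 0;10 0 0 0;17 0 0 0;24 0 0 0;31 0 0 0;38 0 0 0;45 0 0 0;52 0 0 0;59 0 0 0;66 0 0 0;72 0 0 0;76 0 0 0"

```text
t: 7.3
tcp_pos: [0.5926, 0.0955, 0.0679]
tool_rot: [0.706, 0.708, -0.0, 0.0]
force: [-4.3, -1.6, 14.6]
finger_gap: 0.0
gripper_force: 7.0
```

>>> step_arm --targets "4 0 0 0;8 0 0 0;12 0 0 0;16 0 0 0;19 0 0 0;22 0 0 0;25 0 0 0;27 0 0 0;29 0 0 0;30 0 0 0;30 0 0 0"

```text
t: 8.4
tcp_pos: [0.5945, 0.1237, 0.068]
tool_rot: [0.706, 0.708, 0.0, 0.002]
force: [-1.9, -5.4, 10.8]
finger_gap: -0.002
gripper_force: 5.5
```

>>> step_arm --targets "2 0 0 0;4 0 0 0;6 0 0 0;7 0 0 0;8 0 0 0;8 0 0 0"

```text
t: 9.0
tcp_pos: [0.5952, 0.1304, 0.068]
tool_rot: [0.706, 0.708, 0.0, 0.004]
force: [-1.5, -10.3, 9.7]
finger_gap: 0.003
gripper_force: 8.4
```

Run:
```python
from h import *
s=manip.sense();print(s["tcp_pos"],s["force"])
for c in("side","top"):
    save(c,c+"3"); l=manip.mark_of(c,"stop_face");print(c,[(d["p"],d["position"],at_z(c,d["position"],.098)) for d in l[:2]])
b=cv2.imread("pics/side3.png")[150:270,280:420];a=cv2.imread("pics/top3.png")[140:240,280:420]
cv2.imwrite("pics/c3.png",np.hstack([cv2.resize(x,(390,h),interpolation=cv2.INTER_CUBIC) for x,h in((b,334),(a,334))]))
```

```text
[0.5952194  0.13037884 0.0679593 ] [ -1.50583053 -10.34183658   9.67377148]
side [(0.81, [331.1, 204.4], array([0.58437627, 0.07028045, 0.098     ])), (0.3, [364.4, 325.4], array([ 0.57063529, -0.23975174,  0.098     ]))]
top [(0.42, [334.6, 184.3], array([0.5888463 , 0.08278272, 0.098     ]))]
```

View pics/c3.png

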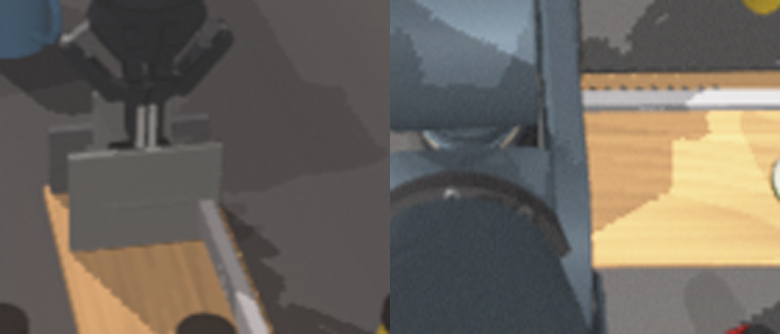

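The side view shows the jaw close to the far plate (y≈0.070 against 0.072 expected), and the contact force is rising. I'll press a little more to confirm it's home.

>>> step_arm --targets "1 0 0 0;2 0 0 0;3 0 0 0;4 0 0 0;4 0 0 0;4 0 0 0"

```text
t: 9.8
tcp_pos: [0.5952, 0.1305, 0.068]
tool_rot: [0.706, 0.709, -0.002, 0.005]
force: [-1.4, -23.0, 10.5]
finger_gap: 0.0
gripper_force: 16.5
```

The TCP isn't moving at 23 N, so the stop is home. I'll ease the push but keep some forward bias, then lift straight up.

>>> step_arm --targets "-2 0 0 0;-4 0 0 0;-4 0 -3 0;-4 0 -8 0;-4 0 -13 0;-4 0 -18 0;-5 0 -25 0;-6 0 -35 0;-7 0 -50 0;-8 0 -75 0;-8 0 -105 0;-8 0 -140 0"

```text
t: 11.0
tcp_pos: [0.5923, 0.1303, 0.2074]
tool_rot: [0.707, 0.708, 0.0, -0.001]
force: [0.1, 0.2, 0.1]
finger_gap: -0.002
gripper_force: 0.0
```

>>> step_arm --targets "-10 -25 -20 0;-20 -60 -30 0;-20 -100 -30 0;-20 -140 -30 0;-20 -180 -30 0;-20 -200 -30 0;-20 -200 -30 0"

```text
t: 11.7
tcp_pos: [0.3894, 0.1101, 0.2367]
tool_rot: [0.706, 0.708, 0.0, -0.001]
force: [-0.4, 1.0, 0.1]
finger_gap: 0.001
gripper_force: 0.0
```

Run:
```python
from h import *
s=manip.sense();print(s["tcp_pos"],s["force"])
for c in("side","top"): save(c,c+"4")
l=manip.mark_of("side","stop_face");print([(d["p"],d["position"],at_z("side",d["position"],.098)) for d in l[:1]])
b=cv2.imread("pics/side4.png")[180:370,260:450];a=cv2.imread("pics/top4.png")[120:260,280:500]
cv2.imwrite("pics/c4.png",np.hstack([cv2.resize(x,(w,300),interpolation=cv2.INTER_CUBIC) for x,w in((b,300),(a,471))]))
```

```text
[0.38940987 0.11007539 0.23668138] [-0.43192252  0.99490555  0.09237371]
[(0.93, [333.7, 202.9], array([0.59041179, 0.07469019, 0.098     ]))]
```

View pics/c4.png

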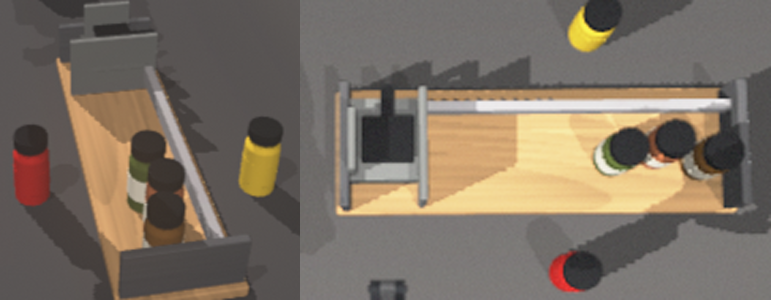

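The stop is flush against the far end plate and the key is up. All three jars are standing in place, and the arm is clear.

```bash
python3 -c "
from station import manip
print(manip.sign_off())"
```

```text
the job is handed in; nothing more can be done
None
```

I pressed the release key to its bottom stop and pushed the stop fully home against the far end plate. The key is back up, the arm is clear, the jars and mug were left alone, and the job is handed in.

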